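# Set the preload collar on a cell clamping jig

### The job

Clamp the three blue cells in the jig: loosen the wing screw on the stop collar, slide the collar along its rod against the sprung buffer so that the plate presses on the cells with about 10 N, and tighten the wing screw fully again while it presses, so that the clamp stays at about 10 N when you let go. Never squeeze the cells with 20 N or more, do not push on the plate itself, and leave the loose parts around the jig where they are.

Things in the scene. Friction and masses are not known exactly. Their poses are not given: they have to be found in the camera images.
- jig: Plywood base board 190 x 400 x 15 mm, fixed on the bench. Origin on the bench top under the middle of the steel guide rod (16 mm diameter, axis 60 mm up, along jig y from -195 to +195 mm). Board spans jig x -60 to +130 mm. Clamping direction: +y. Posts 40 x 24 mm at y = -185 and +185 mm. But for the wing screw, nothing on the jig is higher than 84 mm.
- collar: Dark steel stop collar, 40 mm diameter, 30 mm long, on the rod; origin at its centre on the rod axis, 60 mm up; axes as the jig's. Slides along jig y, cannot turn. With the screw tight it holds against about 22 N; with it loose it slides with about 1.5 N of drag plus 8 N per m/s. Its +y face (15 mm from the origin) presses the buffer; it can be pushed by the gripped wing.
- wing_centre (a point): Centre of the screw's wing on top of the collar, 110 mm above the bench: a steel bar 38 mm long (point x axis) x 12 mm thick (point y axis, pinch it across this) x 26 mm high (97 to 123 mm above the bench), on an upright 10 mm stem; the collar's top is 83 mm above the bench.
- wingscrew (a joint): Turn of the wing screw about its upright axis, rad. 0 = fully tight (stop), starts at 0 to 0.06; grows counter-clockwise seen from above (loosening), stop at 1.5. Takes up to 0.4 N m, stiffest near 0.5. Grips the rod below 0.35, free from 0.9; below 0.3 is tight. The wing's x axis lies at this angle - 0.6 rad from the jig's x axis. A loose collar that is let go is pushed back by the buffer.
- plate: Aluminium pressure plate on the rod, jig x -22 to +122 mm, 10 mm thick along the rod, 22 to 78 mm above the bench; origin at jig x = 0, mid thickness, 50 mm up. Slides along jig y with 0.5 N drag and moves ahead of the buffer until it meets the cells, which are bolted to the board. The gap to the cells differs each time (3 to 38 mm) and is not measured: find it by feel.
- buffer_front (a point): Centre of the front face, towards the collar, of the plate's sprung buffer: a 34 mm steel disc around the rod on a rubber spring; 27 mm before the plate's origin when free. Pushed by the collar it first moves the plate along almost without force; once the plate meets the cells the force rises by 2 N per mm, over 14 mm of travel.
- busbar: Loose copper bar 20 x 130 x 6 mm lying on the bench on the robot's side of the jig; leave alone. Origin at the centre of its underside, long axis y.
- spare_collar: Loose spare steel ring, 40 mm diameter, 15 mm high, lying flat on the bench on the robot's side of the jig; leave alone. Origin at the centre of its underside.
- driver: Loose screwdriver lying on the bench beyond the jig; leave alone. Handle towards its -x.

How it is judged:
By the outcome, as a careful person would: the job done as asked, in the order asked, and still so for the second after the job is handed in, with the robot touching nothing.
It also fails if it takes over 51 s, if anything falls off the work surface, if the arm or the gripper's body presses on something with over 40 N, if the wrist force passes 120 N, or if a joint passes its speed limit or range.

### The arm

A 6-joint arm with a two-finger parallel gripper is mounted at the origin on the work surface. World frame = base frame: x ahead of the robot, y to its left, z up, the work surface at z = 0. Lengths are in m, angles in rad, forces in N, time in s.
With the tool pointing down it reaches from about 0.35 to 0.95 m from the base axis. Payload 17.4 kg.
Tool frame: the origin (TCP) lies between the finger pads; the fingertips stand 11 mm ahead of it and the grasp point (between the pads) lies 8 mm behind it; z points along the fingers, y is the line along which they close (so a half turn about z gives the same grasp; the last joint's range is limited). The gripper opens to 93 mm and grips with 3 to 60 N. Pads are 15 mm wide; open, the fingers measure 128 mm over their backs; the gripper's body (75 mm by 188 mm) begins 65 mm behind the grasp point.
Start: joints at [-1.245, 0.116, 1.442, -0, 1.584, -0.038], TCP at [0.24, -0.631, 0.23] pointing down, gripper open.
Joint ranges: [-2.83, 2.83], [-0.83, 2.19], [0.07, 2.5], [-1.14, 4.28], [0.01, 3], [-2.97, 2.97]. Speed limits (rad/s): [1.89, 1.89, 2.22, 3.14, 3.14, 3.14].

### API

Orientations are given as a unit quaternion [w, x, y, z].
In Python, from bench import state, cams, order, look_for, masks_of gives the robot as it stands.
- The arm moves only by the shell command python3 -m creep 'ROWS'. ROWS is JSON, a list of rows, each an object with "dp": the shift along the tool's x, y, z as a fraction of full scale, a list of three; "rot": the turn, a rotation vector about the tool's x, y, z as a fraction of full scale, a list of three; "grip": the opening, from 0 (shut) to 1 (fully open). A call has 1 to 20 rows; each row shifts and turns the commanded pose from where the row before left it, along the tool's axes as they then stand; what a row does not reach is not made up. Full scale, the value 1, is 300 mm for a shift and 6 degrees for a turn. A row lasts 1/8 s, in which the tool goes at most 62.5 mm and 10.7 degrees, less where a joint would pass 70% of its speed; a pose out of reach is approached as far as the arm can. A call with a number of a shift or a turn outside -1 to 1 is refused whole. A call with a gripper value outside its range is refused whole. The fingers move at their own pace and stop on an object; the grip force is fixed at half the most. Time passes only in rows, so rows that do not move let the fingers close. It gives the time, the measured TCP pose, the force, the opening and the grip force at its end, in the units of the state.
- state(): the state, without advancing time (a new reading comes with each control period).
- cams.snapshot(name): name is "scene" or "top"; returns a dict with "img" (420x560x3 uint8, red, green, blue), "intrinsics" (3x3 intrinsics, pixels), "extrinsics" (4x4, takes a point from world to camera coordinates). Camera axes: x right, y up, looking along -z (the intrinsics and any distortion apply to the point x, -y, -z); pixel columns grow to the right and rows downward; lengths in m; the calibration is good to about 2 mm. A picture is of the moment at which its call begins. There is no depth.
- order.job_done(): hands the job in; it is judged then, once.
Trained networks look in the newest picture that a camera, given by its name, has taken for a name from the list of things; names that differ only in an ending like _2 or _b are one class to them, and where a whole thing is asked for, a point or a joint stands for the part that bears it (a point fixed in the world has none). Each returns a list of dicts, best first, with "confidence" (0 to 1); they miss things now and then, are a little off and sometimes report something else, mostly with a low value. They report only what shows in the picture. A call takes as long as a camera call.
- look_for(camera, query): "extent" ([centre column, centre row, width, height] in pixels, round what is visible of it).
- masks_of(camera, query): "region" (420x560 bool, what is visible of it) and "extent" ([centre column, centre row, width, height] in pixels, round what is visible of it).
The state is a dict: "time": time; "q": joint angles; "qd": joint speeds; "effort": joint torques, N m; "tool_pos": TCP position; "eef_rot": TCP orientation; "contact_force": force on the tool from outside, world axes, zero at the start; "ft_torque": the same for the moment, N m; "gripper_width": finger opening in m; "gripper_force": force on a finger pad.
Only numpy, scipy, OpenCV 4.12 (cv2) and the standard library are available. Lean on these libraries where they do the work, as an engineer would, in place of code of your own. Each camera call takes 0.05 s, during which the arm holds its last target. There are 200 camera calls.

## Working session

There is one attempt and no reset: what is moved stays moved. The work goes in short steps, Python scripts to look and compute and a shell command to move; the robot and the scene stay as the last step left them, time stands still between calls to the robot, and variables do not carry over. Pictures are saved under pics/ and viewed, at most 10 in all, crops included, and the job is handed in when it is done.

```bash
mkdir -p pics; cat > h.py <<'E'
import numpy as np, cv2
from bench import state, cams, order, look_for, masks_of
def ray(s,uv):
    K=np.array(s["intrinsics"]);E=np.array(s["extrinsics"])
    d=np.linalg.inv(K)@np.array([uv[0],uv[1],1.]); d=np.array([d[0],-d[1],-d[2]])
    R=E[:3,:3];return -R.T@E[:3,3], R.T@d
def at_z(s,uv,z):
    o,d=ray(s,uv); return o+d*(z-o[2])/d[2]
def proj(s,P):
    K=np.array(s["intrinsics"]);E=np.array(s["extrinsics"])
    c=E[:3,:3]@np.array(P)+E[:3,3]; p=K@np.array([c[0],-c[1],-c[2]]); return p[:2]/p[2]
E
python3 - <<'E'
from h import *
for c in ("scene","top"):
    s=cams.snapshot(c); cv2.imwrite(f"pics/{c}0.png",np.array(s["img"])[:,:,::-1])
    print(c,{k:v for k,v in s.items() if k not in("img","intrinsics","extrinsics")}.keys(), ray(s,(280,210)))
    for n in ("jig","collar","wing_centre","plate","buffer_front","busbar","spare_collar","driver"):
        print(n,[(np.round(d["extent"]).tolist(),round(d["confidence"],2),at_z(s,d["extent"][:2],{"wing_centre":.11,"collar":.06,"plate":.05,"buffer_front":.06}.get(n,0)).round(3).tolist()) for d in look_for(c,n)[:2]])
print(state())
E
```

```text
scene dict_keys([]) (array([ 1.07508871, -0.2555891 ,  0.69038544]), array([-0.5958128 ,  0.32636739, -0.73396476]))
jig [([280.0, 237.0, 206.0, 162.0], 0.94, [0.583, 0.011, 0.0])]
collar [([234.0, 217.0, 18.0, 36.0], 0.84, [0.531, -0.064, 0.06])]
wing_centre [([234.0, 206.0, 6.0, 25.0], 0.68, [0.55, -0.068, 0.11])]
plate [([297.0, 215.0, 51.0, 60.0], 0.64, [0.586, 0.051, 0.05])]
buffer_front [([279.0, 204.0, 13.0, 17.0], 0.53, [0.548, 0.031, 0.06])]
busbar [([271.0, 181.0, 54.0, 25.0], 0.56, [0.422, 0.08, 0.0])]
spare_collar [([217.0, 208.0, 17.0, 19.0], 0.61, [0.434, -0.066, 0.0])]
driver [([337.0, 278.0, 84.0, 55.0], 0.58, [0.729, 0.056, 0.0])]
top dict_keys([]) (array([0.40870546, 0.00754445, 0.90633168]), array([ 0.22944969, -0.00135429, -0.97337515]))
jig [([276.0, 234.0, 212.0, 120.0], 0.58, [0.573, 0.017, 0.0])]
collar [([326.0, 236.0, 21.0, 28.0], 0.91, [0.555, -0.079, 0.06]), ([260.0, 224.0, 21.0, 76.0], 0.38, [0.583, 0.045, 0.06])]
wing_centre [([327.0, 236.0, 13.0, 23.0], 0.54, [0.546, -0.076, 0.11])]
plate [([259.0, 222.0, 21.0, 77.0], 0.96, [0.587, 0.047, 0.05])]
buffer
[... 261 characters left out ...]
0])]
{'time': 0.9, 'q': array([-1.24481151e+00,  1.15976155e-01,  1.44160945e+00,  2.87234761e-05,
        1.58402838e+00, -3.78046302e-02]), 'qd': array([-0.00204966,  0.000403  ,  0.00085915, -0.00055426, -0.00157342,
       -0.00036742]), 'effort': array([ 4.26997110e-03, -7.21003604e+01, -6.22740126e+01,  7.82911316e-02,
        1.84879883e-02, -8.03311124e-07]), 'tool_pos': array([ 0.24017128, -0.63081842,  0.22965635]), 'eef_rot': array([-1.26156556e-05,  9.83502681e-01,  1.80893550e-01,  1.26803826e-05]), 'contact_force': array([0.69816701, 0.38480889, 0.87216448]), 'ft_torque': array([-0.01591711,  0.01015063, -0.01940615]), 'gripper_force': 0.0, 'gripper_width': 0.09267556092082223}
```

```bash
python3 - <<'E'
from h import *
s=cams.snapshot("top"); im=np.array(s["img"])[:,:,::-1]
cv2.imwrite("pics/t1.png",cv2.resize(im[150:330,150:400],None,fx=3.2,fy=3.2,interpolation=cv2.INTER_CUBIC))
for n,z in(("jig",.015),("wing_centre",.123),("plate",.078),("collar",.08)):
    for d in masks_of("top",n)[:1]:
        m=d["region"].astype(np.uint8); p=np.argwhere(m)[:,::-1]
        P=np.array([at_z(s,q,z)[:2] for q in p],np.float32)
        r=cv2.minAreaRect(P); print(n,len(p),P.mean(0),r)
s2=cams.snapshot("scene"); im=np.array(s2["img"])[:,:,::-1]
cv2.imwrite("pics/s1.png",cv2.resize(im[140:330,165:395],None,fx=3.1,fy=3.1,interpolation=cv2.INTER_CUBIC))
E
```

```text
jig 16411 [0.5654451  0.00644858] ((0.5786465406417847, 0.021147236227989197), (0.20207734405994415, 0.4243250787258148), 5.130157470703125)
wing_centre 160 [ 0.5456379  -0.07209408] ((0.5455942153930664, -0.07223457098007202), (0.01407902967184782, 0.04097672551870346), 60.94520950317383)
plate 694 [0.5689483  0.05014098] ((0.5838525891304016, 0.045328788459300995), (0.14895959198474884, 0.034283071756362915), 5.033610820770264)
collar 385 [ 0.54562986 -0.07280071] ((0.5476986765861511, -0.07174050807952881), (0.033602941781282425, 0.04921576380729675), 87.18204498291016)
```

View pics/t1.png

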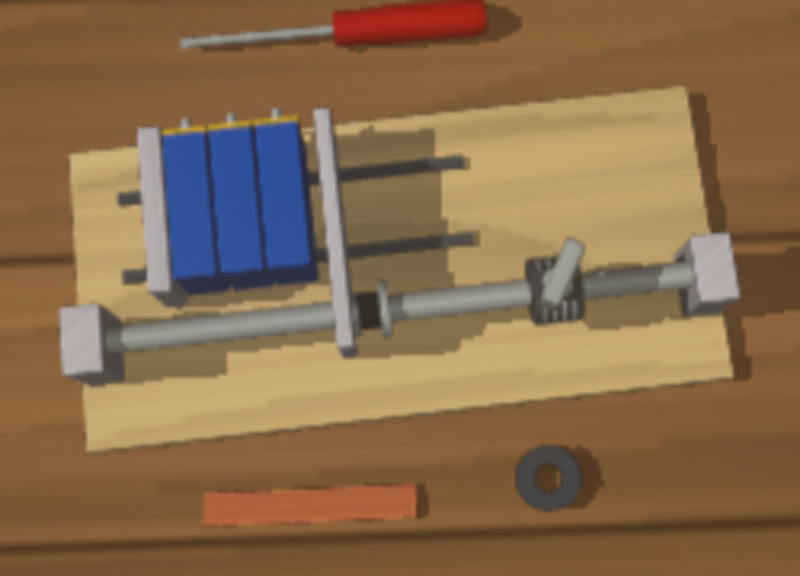

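View pics/s1.png

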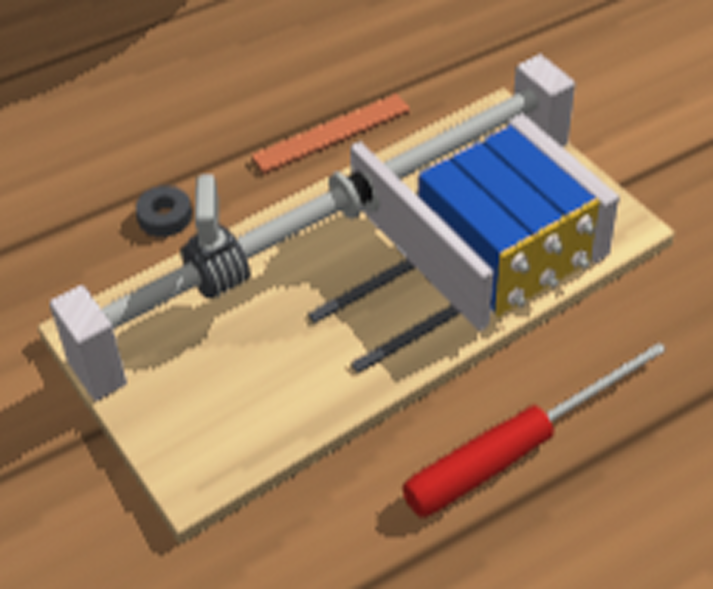

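Both views agree. In t1 the wing is at about (566,270) on the collar, the plate is at x≈335, the blue cells are at (235,205), and the gap is visible at about (315,200). In s1 the wing stands clear at (206,212). The jig yaw is about +5°, and the wing lies at about -28°. I'll move above the wing first.

```bash
python3 -m creep '[{"dp":[0.06,-0.05,0],"rot":[0,0,0],"grip":1},{"dp":[0.116,-0.098,0],"rot":[0,0,0],"grip":1},{"dp":[0.116,-0.098,0],"rot":[0,0,0],"grip":1},{"dp":[0.116,-0.098,0],"rot":[0,0,0],"grip":1},{"dp":[0.116,-0.098,0],"rot":[0,0,0],"grip":1},{"dp":[0.116,-0.098,0],"rot":[0,0,0],"grip":1},{"dp":[0.116,-0.098,0],"rot":[0,0,0],"grip":1},{"dp":[0.116,-0.098,0],"rot":[0,0,0],"grip":1},{"dp":[0.116,-0.098,0],"rot":[0,0,0],"grip":1},{"dp":[0.116,-0.098,0],"rot":[0,0,0],"grip":1},{"dp":[0.116,-0.098,0],"rot":[0,0,0],"grip":1},{"dp":[0.116,-0.098,0],"rot":[0,0,0],"grip":1},{"dp":[0.116,-0.098,0],"rot":[0,0,0],"grip":1},{"dp":[0.116,-0.098,0],"rot":[0,0,0],"grip":1},{"dp":[0.06,-0.05,0],"rot":[0,0,0],"grip":1},{"dp":[0,0,0],"rot":[0,0,0.5],"grip":1},{"dp":[0,0,0],"rot":[0,0,1],"grip":1},{"dp":[0,0,0],"rot":[0,0,1],"grip":1},{"dp":[0,0,0],"rot":[0,0,1],"grip":1},{"dp":[0,0,0],"rot":[0,0,1],"grip":1}]'
python3 -m creep '[{"dp":[0,0,0],"rot":[0,0,1],"grip":1},{"dp":[0,0,0],"rot":[0,0,1],"grip":1},{"dp":[0,0,0],"rot":[0,0,1],"grip":1},{"dp":[0,0,0],"rot":[0,0,0.65],"grip":1},{"dp":[0,0,0],"rot":[0,0,0],"grip":1},{"dp":[0,0,0],"rot":[0,0,0],"grip":1}]'
cat >> h.py <<'E'
def tool():
    from scipy.spatial.transform import Rotation as R
    s=state(); w,x,y,z=s["eef_rot"]; M=R.from_quat([x,y,z,w]).as_matrix()
    return s,M
def need(target):
    s,M=tool(); print("t",s["time"],"pos",s["tool_pos"].round(4),"yaw",np.arctan2(M[1,0],M[0,0]).round(4),"zax",M[:,2].round(3),"w",s["gripper_width"],"F",np.round(s["contact_force"],2),"T",np.round(s["ft_torque"],2))
    print("need dp frac",(M.T@(np.array(target)-s["tool_pos"])/.3).round(4))
E
python3 - <<'E'
from h import *
need([.549,-.072,.103])
s=cams.snapshot("scene")
for n,z in(("wing_centre",.11),("collar",.06)):
    for d in masks_of("scene",n)[:1]:
        p=np.argwhere(d["region"])[:,::-1].mean(0);print(n,p,at_z(s,p,z),proj(s,[.549,-.072,.11]))
im=np.array(s["img"])[:,:,::-1];cv2.imwrite("pics/s2.png",cv2.resize(im[100:300,140:340],None,fx=3,fy=3))
E
```

```text
time: 3.7
tool_pos: [0.5494, -0.0709, 0.2297]
eef_rot: [-0.0, 0.998, -0.055, 0.0]
contact_force: [-0.7, -1.1, 0.3]
gripper_width: 0.0928
gripper_force: 0.0
time: 4.45
tool_pos: [0.5497, -0.0714, 0.2297]
eef_rot: [-0.0, 0.97, -0.241, 0.0]
contact_force: [-0.0, -0.4, -1.0]
gripper_width: 0.0931
gripper_force: 0.0
t 4.45 pos [ 0.5497 -0.0714  0.2297] yaw -0.4878 zax [ 0.  0. -1.] w 0.09306840858596592 F [-0.03 -0.41 -1.01] T [ 0.04  0.03 -0.02]
need dp frac [-0.0013  0.0028  0.4225]
wing_centre [278.93577982 201.66055046] [0.58398009 0.01176248 0.11      ] [231.76652356 207.00158696]
collar [233.63002114 218.15433404] [ 0.53363705 -0.06645119  0.06      ] [231.76652356 207.00158696]
```

View pics/s2.png

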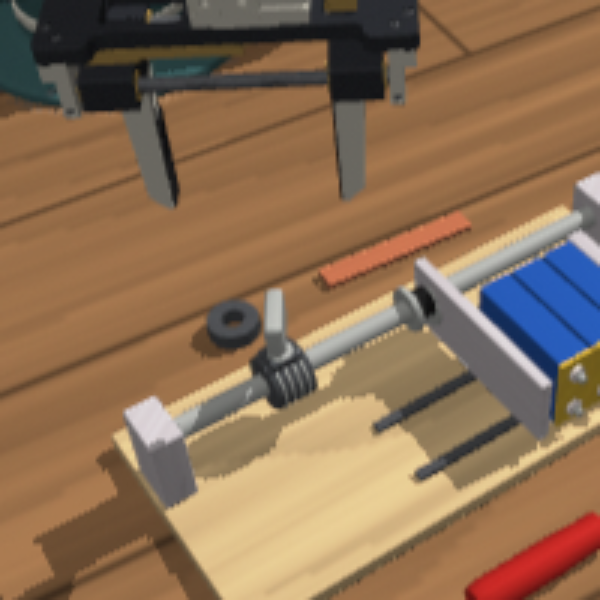

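The wing is at (275,320) in the crop, which is (231.7,206.7) in the full image. That is within a pixel of the predicted (231.8,207.0). The open fingers straddle it, so I'll descend and pinch.

```bash
python3 -m creep '[{"dp":[0,0.002,0.05],"rot":[0,0,0],"grip":1},{"dp":[0,0,0.1],"rot":[0,0,0],"grip":1},{"dp":[0,0,0.12],"rot":[0,0,0],"grip":1},{"dp":[0,0,0.1],"rot":[0,0,0],"grip":0.6},{"dp":[0,0,0.05],"rot":[0,0,0],"grip":0.22},{"dp":[0,0,0],"rot":[0,0,0],"grip":0.22},{"dp":[0,0,0],"rot":[0,0,0],"grip":0.22},{"dp":[0,0,0],"rot":[0,0,0],"grip":0.22},{"dp":[0,0,0],"rot":[0,0,0],"grip":0.22}]'
python3 - <<'E'
from h import *
need([.549,-.072,.103])
s=cams.snapshot("scene")
im=np.array(s["img"])[:,:,::-1];cv2.imwrite("pics/s3.png",cv2.resize(im[150:270,170:330],None,fx=4,fy=4))
E
```

```text
time: 5.72
tool_pos: [0.5499, -0.0724, 0.1043]
eef_rot: [-0.0, 0.97, -0.242, 0.0]
contact_force: [-0.2, 0.6, -0.5]
gripper_width: 0.0373
gripper_force: 0.0
t 5.725 pos [ 0.5499 -0.0724  0.1043] yaw -0.4897 zax [ 0.001 -0.    -1.   ] w 0.03730905361914605 F [-0.17  0.55 -0.52] T [0.03 0.07 0.02]
need dp frac [-0.0033  0.0003  0.0044]
```

View pics/s3.png

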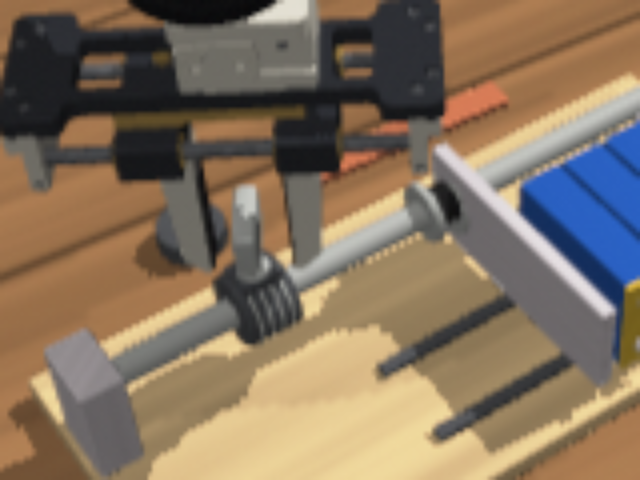

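The wing at (247,230) sits between the fingers at (195,200) and (305,200). Closing now.

```bash
python3 -m creep '[{"dp":[-0.003,0,0.003],"rot":[0,0,0],"grip":0.15},{"dp":[0,0,0],"rot":[0,0,0],"grip":0},{"dp":[0,0,0],"rot":[0,0,0],"grip":0},{"dp":[0,0,0],"rot":[0,0,0],"grip":0},{"dp":[0,0,0],"rot":[0,0,0],"grip":0},{"dp":[0,0,0],"rot":[0,0,0],"grip":0}]'
python3 -c "
from h import *
need([.549,-.072,.103])"
```

```text
time: 6.52
tool_pos: [0.5481, -0.0731, 0.1027]
eef_rot: [0.001, 0.97, -0.243, -0.001]
contact_force: [-7.7, -9.9, 3.5]
gripper_width: 0.0121
gripper_force: 30.0
t 6.525 pos [ 0.5481 -0.0731  0.1027] yaw -0.4901 zax [-0.002 -0.002 -1.   ] w 0.012056138355992315 F [-7.71 -9.92  3.47] T [-1.73  1.45  0.04]
need dp frac [ 0.0009 -0.0047 -0.0011]
```

```bash
python3 -m creep '[{"dp":[0,0.0035,0],"rot":[0,0,0],"grip":0},{"dp":[0,0,0],"rot":[0,0,0],"grip":0},{"dp":[0,0,0],"rot":[0,0,0],"grip":0}]'; python3 -c "
from h import *
need([.549,-.072,.103])"
python3 -m creep '[{"dp":[0,0,0],"rot":[0,0,-0.6],"grip":0},{"dp":[0,0,0],"rot":[0,0,-0.8],"grip":0},{"dp":[0,0,0],"rot":[0,0,-0.8],"grip":0},{"dp":[0,0,0],"rot":[0,0,-0.8],"grip":0},{"dp":[0,0,0],"rot":[0,0,0],"grip":0}]'; python3 -c "
from h import *
need([.549,-.072,.103])"
```

```text
time: 6.9
tool_pos: [0.548, -0.0734, 0.1027]
eef_rot: [0.001, 0.97, -0.242, -0.0]
contact_force: [-4.9, -5.3, 2.7]
gripper_width: 0.0118
gripper_force: 30.0
t 6.9 pos [ 0.548  -0.0734  0.1027] yaw -0.4899 zax [-0.001 -0.001 -1.   ] w 0.011835922487768965 F [-4.91 -5.29  2.66] T [-0.85  0.75  0.03]
need dp frac [ 0.0008 -0.0057 -0.001 ]
time: 7.52
tool_pos: [0.5479, -0.0734, 0.1027]
eef_rot: [0.001, 0.996, -0.087, -0.001]
contact_force: [-5.3, -6.2, 2.9]
gripper_width: 0.0119
gripper_force: 30.0
t 7.525 pos [ 0.5479 -0.0734  0.1027] yaw -0.1744 zax [-0.001 -0.001 -1.   ] w 0.011933242386892827 F [-5.3  -6.16  2.91] T [-0.9   0.95  0.01]
need dp frac [ 0.0028 -0.0052 -0.001 ]
```

```bash
python3 -m creep '[{"dp":[-0.0025,0.0035,0],"rot":[0,0,-0.8],"grip":0},{"dp":[0,0,0],"rot":[0,0,-0.8],"grip":0},{"dp":[0,0,0],"rot":[0,0,-0.8],"grip":0},{"dp":[0,0,0],"rot":[0,0,-0.8],"grip":0},{"dp":[0,0,0],"rot":[0,0,-0.9],"grip":0},{"dp":[0,0,0],"rot":[0,0,-0.9],"grip":0},{"dp":[0,0,0],"rot":[0,0,-0.9],"grip":0},{"dp":[0,0,0],"rot":[0,0,-0.9],"grip":0},{"dp":[0,0,0],"rot":[0,0,-0.9],"grip":0},{"dp":[0,0,0],"rot":[0,0,-0.5],"grip":0},{"dp":[0,0,0],"rot":[0,0,0],"grip":0},{"dp":[0,0,0],"rot":[0,0,0],"grip":0}]'; python3 - <<'E'
from h import *
need([.549,-.072,.103])
for c in("top","scene"):
    s=cams.snapshot(c); im=np.array(s["img"])[:,:,::-1]
    cv2.imwrite(f"pics/{c}4.png",cv2.resize(im[150:270,180:340],None,fx=4,fy=4))
E
```

```text
time: 9.02
tool_pos: [0.5473, -0.0738, 0.1028]
eef_rot: [-0.0, 0.942, 0.334, -0.0]
contact_force: [-2.5, 0.0, 1.9]
gripper_width: 0.012
gripper_force: 30.0
t 9.025 pos [ 0.5473 -0.0738  0.1028] yaw 0.682 zax [-0. -0. -1.] w 0.012029820852683847 F [-2.54  0.02  1.92] T [-0.19  0.76  0.06]
need dp frac [ 0.008  -0.0011 -0.0008]
```

View pics/scene4.png

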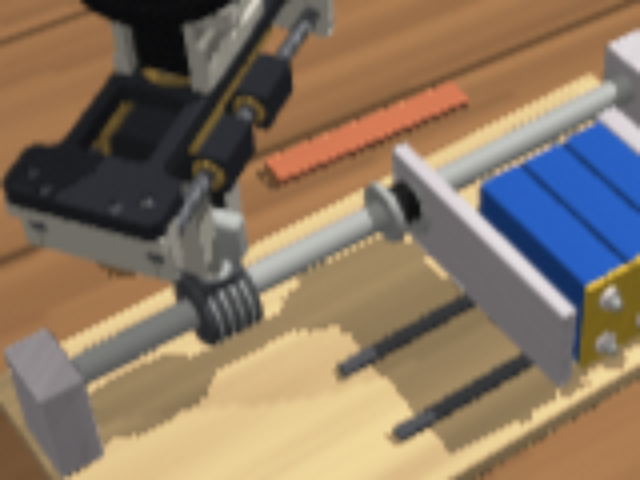

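The wing turned with the gripper and the scene is otherwise unchanged: collar at (222,300), buffer at (385,207), cells at (560,200). The screw is loose at about 1.19 rad. I'll slide toward the buffer.

```bash
python3 -m creep '[{"dp":[0.0093,-0.0138,0],"rot":[0,0,0],"grip":0},{"dp":[0.0186,-0.0276,0],"rot":[0,0,0],"grip":0},{"dp":[0.0186,-0.0276,0],"rot":[0,0,0],"grip":0},{"dp":[0.0093,-0.0138,0],"rot":[0,0,0],"grip":0},{"dp":[0,0,0],"rot":[0,0,0],"grip":0}]'; cat >> h.py <<'E'
A=.089; U=np.array([-np.sin(A),np.cos(A),0]); V=np.array([np.cos(A),np.sin(A),0]); P0=np.array([.5473,-.0738,.1028])
def rep():
    s,M=tool(); F=np.array(s["contact_force"]); d=s["tool_pos"]-P0
    print("t %.2f slide %.2fmm lat %.2fmm | Fy %.2f Fx %.2f Fz %.2f yaw %.4f w %.4f"%(s["time"],1e3*d@U,1e3*d@V,F@U,F@V,F[2],np.arctan2(M[1,0],M[0,0]),s["gripper_width"]), "1mm jig y in tool frac",(M.T@U/300).round(5),"jig x",(M.T@V/300).round(5))
E
python3 -c "
from h import *
rep()"
```

```text
time: 9.75
tool_pos: [0.5447, -0.0431, 0.1027]
eef_rot: [-0.0, 0.942, 0.335, 0.0]
contact_force: [-1.7, 1.8, -0.3]
gripper_width: 0.0114
gripper_force: 30.0
t 9.75 slide 30.76mm lat 0.18mm | Fy 1.93 Fx -1.51 Fz -0.35 yaw 0.6840 w 0.0114 1mm jig y in tool frac [ 0.00187 -0.00276  0.     ] jig x [0.00276 0.00187 0.     ]
```

```bash
python3 -m creep '[{"dp":[0.0093,-0.0138,0],"rot":[0,0,0],"grip":0},{"dp":[0.0186,-0.0276,0],"rot":[0,0,0],"grip":0},{"dp":[0.0186,-0.0276,0],"rot":[0,0,0],"grip":0},{"dp":[0.0186,-0.0276,0],"rot":[0,0,0],"grip":0},{"dp":[0.0093,-0.0138,0],"rot":[0,0,0],"grip":0},{"dp":[0,0,0],"rot":[0,0,0],"grip":0}]'; 
python3 - <<'E'
from h import *
rep()
s=cams.snapshot("scene"); im=np.array(s["img"])[:,:,::-1]
cv2.imwrite("pics/s5.png",cv2.resize(im[150:270,200:360],None,fx=5,fy=5))
rep()
E
```

```text
time: 10.5
tool_pos: [0.5413, -0.0031, 0.1028]
eef_rot: [-0.0, 0.942, 0.335, 0.0]
contact_force: [5.7, 2.7, -2.0]
gripper_width: 0.0114
gripper_force: 30.0
t 10.50 slide 70.98mm lat 0.33mm | Fy 2.17 Fx 5.94 Fz -2.01 yaw 0.6840 w 0.0114 1mm jig y in tool frac [ 0.00187 -0.00276  0.     ] jig x [0.00276 0.00187 0.     ]
t 10.55 slide 70.88mm lat 0.31mm | Fy 2.05 Fx 5.90 Fz -1.85 yaw 0.6838 w 0.0120 1mm jig y in tool frac [ 0.00187 -0.00276  0.     ] jig x [0.00276 0.00187 0.     ]
```

View pics/s5.png

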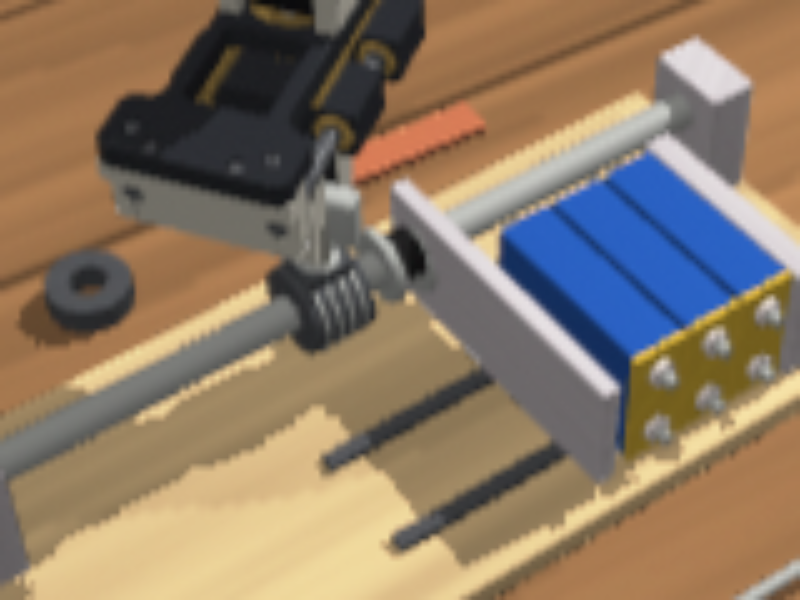

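The collar at (320,300) is now about 15 mm from the buffer disc at (385,262), and the plate is still clear of the cells. I'll relieve the lateral load and creep on with readings.

```bash
R='from h import *
rep()'
python3 -m creep '[{"dp":[0.0033,0.0022,0],"rot":[0,0,0],"grip":0},{"dp":[0.0047,-0.0069,0],"rot":[0,0,0],"grip":0},{"dp":[0.0047,-0.0069,0],"rot":[0,0,0],"grip":0}]' >/dev/null; python3 -c "$R"
python3 -m creep '[{"dp":[0.0047,-0.0069,0],"rot":[0,0,0],"grip":0},{"dp":[0.0047,-0.0069,0],"rot":[0,0,0],"grip":0}]' >/dev/null; python3 -c "$R"
python3 -m creep '[{"dp":[0.0047,-0.0069,0],"rot":[0,0,0],"grip":0},{"dp":[0.0047,-0.0069,0],"rot":[0,0,0],"grip":0}]' >/dev/null; python3 -c "$R"
```

```text
t 10.93 slide 75.07mm lat 0.76mm | Fy -2.36 Fx -4.57 Fz 3.36 yaw 0.6832 w 0.0119 1mm jig y in tool frac [ 0.00187 -0.00276 -0.     ] jig x [ 2.76e-03  1.87e-03 -1.00e-05]
t 11.18 slide 80.09mm lat 0.79mm | Fy -1.55 Fx -5.07 Fz 2.66 yaw 0.6832 w 0.0116 1mm jig y in tool frac [ 0.00187 -0.00276 -0.     ] jig x [ 0.00276  0.00187 -0.     ]
t 11.43 slide 85.06mm lat 0.84mm | Fy -1.99 Fx -3.92 Fz 2.87 yaw 0.6832 w 0.0119 1mm jig y in tool frac [ 0.00187 -0.00276 -0.     ] jig x [ 0.00276  0.00187 -0.     ]
```

```bash
cat >> h.py <<'E'
def guard(lim=-4.5):
    rep(); F=np.array(state()["contact_force"])@U
    raise SystemExit(0 if F>lim else 1)
E
G='from h import *
guard()'
m() { :; }
python3 -m creep '[{"dp":[0.0028,-0.0041,0],"rot":[0,0,0],"grip":0},{"dp":[0.0028,-0.0041,0],"rot":[0,0,0],"grip":0}]' >/dev/null; python3 -c "$G" &&
python3 -m creep '[{"dp":[0.0028,-0.0041,0],"rot":[0,0,0],"grip":0},{"dp":[0.0028,-0.0041,0],"rot":[0,0,0],"grip":0}]' >/dev/null && python3 -c "$G" &&
python3 -m creep '[{"dp":[0.0028,-0.0041,0],"rot":[0,0,0],"grip":0},{"dp":[0.0028,-0.0041,0],"rot":[0,0,0],"grip":0}]' >/dev/null && python3 -c "$G" &&
python3 -m creep '[{"dp":[0.0028,-0.0041,0],"rot":[0,0,0],"grip":0},{"dp":[0.0028,-0.0041,0],"rot":[0,0,0],"grip":0}]' >/dev/null && python3 -c "$G" &&
python3 -m creep '[{"dp":[0.0028,-0.0041,0],"rot":[0,0,0],"grip":0},{"dp":[0.0028,-0.0041,0],"rot":[0,0,0],"grip":0}]' >/dev/null && python3 -c "$G" &&
python3 -m creep '[{"dp":[0.0028,-0.0041,0],"rot":[0,0,0],"grip":0},{"dp":[0.0028,-0.0041,0],"rot":[0,0,0],"grip":0}]' >/dev/null && python3 -c "$G"
```

```text
t 11.68 slide 87.98mm lat 0.86mm | Fy -2.36 Fx -5.42 Fz 2.41 yaw 0.6832 w 0.0118 1mm jig y in tool frac [ 0.00187 -0.00276 -0.     ] jig x [ 0.00276  0.00187 -0.     ]
t 11.93 slide 90.96mm lat 0.89mm | Fy -2.31 Fx -4.92 Fz 3.33 yaw 0.6832 w 0.0120 1mm jig y in tool frac [ 0.00187 -0.00276 -0.     ] jig x [ 0.00276  0.00187 -0.     ]
t 12.18 slide 93.94mm lat 0.91mm | Fy -1.52 Fx -5.09 Fz 3.47 yaw 0.6832 w 0.0116 1mm jig y in tool frac [ 0.00187 -0.00276 -0.     ] jig x [ 0.00276  0.00187 -0.     ]
t 12.43 slide 96.47mm lat 0.92mm | Fy -7.35 Fx -3.72 Fz 1.87 yaw 0.6831 w 0.0118 1mm jig y in tool frac [ 0.00187 -0.00276 -0.     ] jig x [ 0.00276  0.00187 -0.     ]
```

```bash
R='from h import *
rep()'
python3 -m creep '[{"dp":[0,0,0],"rot":[0,0,0],"grip":0},{"dp":[0,0,0],"rot":[0,0,0],"grip":0}]' >/dev/null; python3 -c "$R"
python3 -m creep '[{"dp":[0.0019,-0.0028,0],"rot":[0,0,0],"grip":0},{"dp":[0,0,0],"rot":[0,0,0],"grip":0}]' >/dev/null; python3 -c "$R"
python3 -m creep '[{"dp":[0.0019,-0.0028,0],"rot":[0,0,0],"grip":0},{"dp":[0,0,0],"rot":[0,0,0],"grip":0}]' >/dev/null; python3 -c "$R"
```

```text
t 12.68 slide 96.54mm lat 0.94mm | Fy -5.12 Fx -4.59 Fz 3.36 yaw 0.6831 w 0.0118 1mm jig y in tool frac [ 0.00187 -0.00276 -0.     ] jig x [ 0.00276  0.00187 -0.     ]
t 12.93 slide 97.29mm lat 0.94mm | Fy -6.67 Fx -5.95 Fz 1.91 yaw 0.6830 w 0.0116 1mm jig y in tool frac [ 1.87e-03 -2.76e-03 -1.00e-05] jig x [ 0.00276  0.00187 -0.     ]
t 13.18 slide 98.11mm lat 0.92mm | Fy -8.60 Fx -4.11 Fz 2.45 yaw 0.6829 w 0.0119 1mm jig y in tool frac [ 1.87e-03 -2.76e-03 -1.00e-05] jig x [ 0.00276  0.00187 -0.     ]
```

```bash
R='from h import *
rep()'
python3 -m creep '[{"dp":[0.0019,-0.0028,0],"rot":[0,0,0],"grip":0},{"dp":[0.0011,-0.0017,0],"rot":[0,0,0],"grip":0},{"dp":[0,0,0],"rot":[0,0,0],"grip":0}]' >/dev/null; python3 -c "$R"
python3 -m creep '[{"dp":[0,0,0],"rot":[0,0,0],"grip":0}]' >/dev/null; python3 -c "$R"
python3 -m creep '[{"dp":[0,0,0],"rot":[0,0,0],"grip":0}]' >/dev/null; python3 -c "$R"
```

```text
t 13.55 slide 99.43mm lat 0.94mm | Fy -11.95 Fx -4.74 Fz 2.71 yaw 0.6828 w 0.0115 1mm jig y in tool frac [ 1.87e-03 -2.76e-03 -1.00e-05] jig x [ 0.00276  0.00187 -0.     ]
t 13.68 slide 99.42mm lat 0.96mm | Fy -10.79 Fx -4.59 Fz 1.64 yaw 0.6828 w 0.0117 1mm jig y in tool frac [ 1.87e-03 -2.76e-03 -1.00e-05] jig x [ 0.00276  0.00187 -0.     ]
t 13.80 slide 99.41mm lat 0.95mm | Fy -11.44 Fx -4.50 Fz 2.06 yaw 0.6828 w 0.0118 1mm jig y in tool frac [ 1.86e-03 -2.76e-03 -1.00e-05] jig x [ 0.00276  0.00186 -0.     ]
```

The force reads about 11.4 N, roughly 9.5–10 N on the cells once the drag is taken off. I'll start tightening in stages.

```bash
R='from h import *
rep()'
python3 -m creep '[{"dp":[0,0,0],"rot":[0,0,0.5],"grip":0},{"dp":[0,0,0],"rot":[0,0,0.5],"grip":0},{"dp":[0,0,0],"rot":[0,0,0.5],"grip":0},{"dp":[0,0,0],"rot":[0,0,0.5],"grip":0},{"dp":[0,0,0],"rot":[0,0,0.5],"grip":0},{"dp":[0,0,0],"rot":[0,0,0.4],"grip":0},{"dp":[0,0,0],"rot":[0,0,0],"grip":0}]' >/dev/null; python3 -c "$R"
python3 -m creep '[{"dp":[0,0,0],"rot":[0,0,0],"grip":0}]' >/dev/null; python3 -c "$R"
python3 -m creep '[{"dp":[0,0,0],"rot":[0,0,0],"grip":0}]' >/dev/null; python3 -c "$R"
```

```text
t 14.68 slide 99.51mm lat 0.96mm | Fy -11.65 Fx -4.84 Fz 2.10 yaw 0.3785 w 0.0118 1mm jig y in tool frac [ 9.50e-04 -3.19e-03 -1.00e-05] jig x [ 0.00319  0.00095 -0.     ]
t 14.80 slide 99.50mm lat 0.95mm | Fy -10.59 Fx -4.36 Fz 2.44 yaw 0.3789 w 0.0120 1mm jig y in tool frac [ 9.50e-04 -3.19e-03 -1.00e-05] jig x [ 0.00319  0.00095 -0.     ]
t 14.93 slide 99.51mm lat 0.95mm | Fy -10.86 Fx -4.57 Fz 1.48 yaw 0.3790 w 0.0118 1mm jig y in tool frac [ 9.50e-04 -3.19e-03 -1.00e-05] jig x [ 0.00319  0.00095 -0.     ]
```

```bash
R='from h import *
rep(); print(state()["ft_torque"])'
python3 -m creep '[{"dp":[0,0,0],"rot":[0,0,0.5],"grip":0},{"dp":[0,0,0],"rot":[0,0,0.7],"grip":0},{"dp":[0,0,0],"rot":[0,0,0.7],"grip":0},{"dp":[0,0,0],"rot":[0,0,0.7],"grip":0}]' >/dev/null; python3 -c "$R"
python3 -m creep '[{"dp":[0,0,0],"rot":[0,0,0.7],"grip":0},{"dp":[0,0,0],"rot":[0,0,0.7],"grip":0},{"dp":[0,0,0],"rot":[0,0,0.7],"grip":0},{"dp":[0,0,0],"rot":[0,0,0.7],"grip":0}]' >/dev/null; python3 -c "$R"
python3 -m creep '[{"dp":[0,0,0],"rot":[0,0,0.7],"grip":0},{"dp":[0,0,0],"rot":[0,0,0.7],"grip":0},{"dp":[0,0,0],"rot":[0,0,0.7],"grip":0},{"dp":[0,0,0],"rot":[0,0,0.6],"grip":0},{"dp":[0,0,0],"rot":[0,0,0],"grip":0}]' >/dev/null; python3 -c "$R"
```

```text
t 15.43 slide 99.48mm lat 1.06mm | Fy -11.18 Fx -2.52 Fz 1.19 yaw 0.1044 w 0.0121 1mm jig y in tool frac [ 5.00e-05 -3.33e-03 -1.00e-05] jig x [ 3.33e-03  5.00e-05 -0.00e+00]
[-1.9767207   0.49219212 -0.02720879]
t 15.93 slide 99.48mm lat 1.27mm | Fy -11.52 Fx -1.96 Fz -0.56 yaw -0.1888 w 0.0117 1mm jig y in tool frac [-9.10e-04 -3.21e-03 -1.00e-05] jig x [ 0.00321 -0.00091 -0.     ]
[-1.98841778  0.00909671  0.09795196]
t 16.55 slide 99.47mm lat 1.33mm | Fy -10.67 Fx -0.69 Fz 0.48 yaw -0.4702 w 0.0117 1mm jig y in tool frac [-1.77e-03 -2.83e-03 -1.00e-05] jig x [ 0.00283 -0.00177 -0.     ]
[-2.01145883 -0.13282336 -0.06907365]
```

```bash
R='from h import *
rep(); print(state()["ft_torque"])'
python3 -m creep '[{"dp":[0,0,0],"rot":[0,0,0.4],"grip":0},{"dp":[0,0,0],"rot":[0,0,0],"grip":0}]' >/dev/null; python3 -c "$R"
python3 -m creep '[{"dp":[0,0,0],"rot":[0,0,0.4],"grip":0},{"dp":[0,0,0],"rot":[0,0,0],"grip":0}]' >/dev/null; python3 -c "$R"
```

```text
t 16.80 slide 99.49mm lat 1.33mm | Fy -11.32 Fx -1.28 Fz -0.36 yaw -0.5117 w 0.0120 1mm jig y in tool frac [-1.88e-03 -2.75e-03 -1.00e-05] jig x [ 0.00275 -0.00188 -0.     ]
[-1.92985115 -0.0702483   0.05989319]
t 17.05 slide 99.48mm lat 1.36mm | Fy -10.74 Fx -1.36 Fz -0.30 yaw -0.5531 w 0.0121 1mm jig y in tool frac [-2.00e-03 -2.67e-03 -1.00e-05] jig x [ 0.00267 -0.002   -0.     ]
[-1.87735578 -0.07574465  0.47396379]
```

The moment reached 0.47 N m, so the screw is at its stop. I'll relieve the arm's push and check that the collar holds.

```bash
R='from h import *
rep(); print(state()["ft_torque"])'
python3 -m creep '[{"dp":[0.0017,0.0023,0],"rot":[0,0,-0.15],"grip":0},{"dp":[0.0014,0.0018,0],"rot":[0,0,0],"grip":0},{"dp":[0,0,0],"rot":[0,0,0],"grip":0},{"dp":[0,0,0],"rot":[0,0,0],"grip":0}]' >/dev/null; python3 -c "$R"
```

```text
t 17.55 slide 99.07mm lat 1.35mm | Fy -1.00 Fx -1.15 Fz -1.29 yaw -0.5368 w 0.0118 1mm jig y in tool frac [-0.00195 -0.0027  -0.     ] jig x [ 0.0027  -0.00195 -0.     ]
[-0.2884621   0.12098492  0.28260278]
```

```bash
python3 -m creep '[{"dp":[0,0,0],"rot":[0,0,0],"grip":0.3},{"dp":[0,0,0],"rot":[0,0,0],"grip":0.5},{"dp":[0,0,0],"rot":[0,0,0],"grip":0.6},{"dp":[0,0,0],"rot":[0,0,0],"grip":0.6},{"dp":[0,0,-0.03],"rot":[0,0,0],"grip":0.6},{"dp":[0,0,-0.1],"rot":[0,0,0],"grip":0.6},{"dp":[0,0,-0.15],"rot":[0,0,0],"grip":0.6},{"dp":[0,0,-0.15],"rot":[0,0,0],"grip":0.6},{"dp":[-0.15,0,-0.1],"rot":[0,0,0],"grip":0.6},{"dp":[-0.15,0,0],"rot":[0,0,0],"grip":0.6},{"dp":[-0.15,0,0],"rot":[0,0,0],"grip":0.6},{"dp":[0,0,0],"rot":[0,0,0],"grip":0.6},{"dp":[0,0,0],"rot":[0,0,0],"grip":0.6}]'
python3 - <<'E'
from h import *
s=cams.snapshot("top"); im=np.array(s["img"])[:,:,::-1]
for d in masks_of("top","wing_centre")[:1]:
    P=np.array([at_z(s,q,.123)[:2] for q in np.argwhere(d["region"])[:,::-1]],np.float32); print(d["confidence"],cv2.minAreaRect(P))
t=cams.snapshot("scene"); im2=np.array(t["img"])[:,:,::-1]
a=cv2.resize(im[150:290,190:340],None,fx=2.66,fy=2.66,interpolation=cv2.INTER_CUBIC);b=cv2.resize(im2[150:290,200:350],None,fx=2.66,fy=2.66,interpolation=cv2.INTER_CUBIC)
cv2.imwrite("pics/f6.png",np.hstack([a,b]))
E
```

```text
time: 19.18
tool_pos: [0.4242, 0.0939, 0.2624]
eef_rot: [-0.0, 0.964, -0.265, 0.0]
contact_force: [-0.5, -0.4, 0.2]
gripper_width: 0.056
gripper_force: 0.0
0.45 ((0.5365305542945862, 0.0234823077917099), (0.018103452399373055, 0.03874669596552849), 62.182861328125)
```

View pics/f6.png

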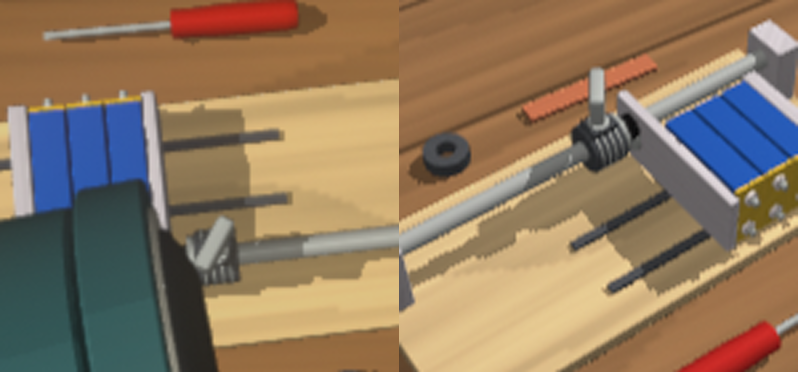

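The left half (top view) shows the wing at (213,245) back in its tight position, with the plate against the cells. The right half (scene view) shows the collar at (605,145) pressing the buffer. The loose parts that show (ring, bar and driver) have not moved, and the arm is clear.

```bash
python3 -c "
from bench import order
print(order.job_done())"
```

```text
the job is handed in; nothing more can be done
None
```

The job is handed in: the wing screw is turned back to its stop with the collar pressing the cells at an estimated 9–10 N (worked out from wrist force and travel, not measured after letting go), and the arm is clear with the loose parts left where they were.

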